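Load the light-curing unit under its spring-closed hood and start it

ROBOT

A 7-joint arm with a two-finger parallel gripper is mounted at the origin on a cart in front of the work surface, level with it; the furniture and walls round the work are solid. World frame = base frame: x ahead of the robot, y to its left, z up, the work surface at z = 0. Lengths are in m, angles in rad, forces in N, time in s.
With the tool pointing down it reaches from about 0.4 to 0.85 m from the base axis. Payload 10.4 kg.
Tool frame: the origin (TCP) lies at the very end of the fingers, on their centre line; the grasp point (between the pads) lies bot.pinch_z behind it (bot.pinch_z is the distance from the TCP to the grasp point, in m); z points along the fingers, y is the line along which they close (so a half turn about z gives the same grasp; the last joint's range is limited). The gripper opens to 85 mm and grips with 20 to 120 N. Pads are 22 mm wide; open, the fingers measure 114 mm over their backs; the gripper's body (76 mm by 85 mm) begins 54 mm behind the grasp point. The pads swing forward as they close: fully open they stand 13 mm farther back than shut.
Start: joints at [1.287, 0.332, -0.065, 1.46, 0.022, 1.35, -0.088], TCP at [0.161, -0.604, 0.231] pointing down, gripper open.
Joint ranges: [-2.6, 2.6], [-0.5, 2.12], [-1.47, 1.34], [0.16, 2.42], [-1.27, 4.41], [0.06, 2.06], [-2.6, 2.6]. Speed limits (rad/s): [2.22, 2.22, 2.79, 2.79, 3.14, 3.14, 3.14].

INTERFACE

Orientations are given as a unit quaternion [w, x, y, z].
In Python, from cell import bot, claw, kin, sense, vision, close_job gives the robot as it stands. The module is installed in compiled form; this text tells all that it offers. Calls block until the motion is done:
- bot.goto(position, orientation): joint-space move of the TCP to a pose.
- bot.move_l(position, feed=0.15, ori=None, f_stop=None): straight line of the TCP; ori=None keeps the orientation; feed is the mean speed in m/s. With f_stop (N) it stops when the force on the tool has changed by that much, and returns True; else False.
- bot.goto_joints(angles): joint-space move.
- claw.gripper_to(opening, strength=None): finger opening in m; strength is the grip in N (None keeps the last); returns when the fingers have stopped.
- bot.sleep(seconds).
- kin.inverse_kinematics(position, orientation): joint angles nearest the present ones, or None.
- sense(): the state.
- vision.snapshot(name): name is "scene" or "top" or "wrist"; returns a dict with "pixels" (480x640x3 uint8, red, green, blue), "depth" (480x640 float32, m along the optical axis (not along the pixel's ray), 0 where there is no reading), "camera_matrix" (3x3 intrinsics, pixels), "R" (3x3) and "t" (3): a world point X has camera coordinates R X + t; the wrist camera has in their place "tool_from_camera" (4x4, takes a point from camera to tool coordinates, whose origin is the TCP and whose axes are the flange's). Camera axes: x right, y down, z forward; pixel columns grow to the right and rows downward; lengths in m; the calibration is good to about 2 mm. A picture is of the moment at which its call begins: read the wrist's pose just before it.
A pose or a line that the arm cannot do raises bot.Unreachable and nothing moves.
- close_job(): hands the job in; it is judged then, once.
The state is a dict: "time_s": time; "joint_positions": joint angles; "joint_vel": joint speeds; "effort": joint torques, N m; "ee_pos": TCP position; "ee_rot": TCP orientation; "wrist_force": force on the tool from outside, world axes, zero at the start; "wrist_torque": the same for the moment, N m; "gripper_width": finger opening in m; "finger_force": force on a finger pad.
Only numpy, scipy, OpenCV 4.12 (cv2) and the standard library are available. Lean on these libraries where they do the work, as an engineer would, in place of code of your own. Each camera call takes 0.05 s, during which the arm holds its last target. There are 200 camera calls.

TASK

Cure the cast that stands in the steel carrier on the light-curing unit. Press the unit's hand bar down with one fingertip to hold the spring-closed hood up, and with the other fingertip push the carrier's upright plate until the carrier is fully home against the back of the chamber; then let the hood close over the cast and press the start button and let it go. Push only, lift nothing, do not touch the cast, and leave the other things on the table where they are.

Things in the scene. Friction and masses are not known exactly. Their poses are not given: they have to be found in the camera images.
- unit: White light-curing unit fixed to the table, 310 x 180 mm. Origin on the table, on the slideway's centre line under the chamber's mouth; x runs along the slideway into the chamber, y left, z up. The slideway (z = 14 mm) runs from x = -205 to the back stop between rails 5 mm high at y = -36 and 36. Lamp head behind the chamber 62 mm high; pod on the right (y = -45 to -89) 32 mm high
- back_stop (a point): The back stop, the face where the chamber ends, on the centre line at slideway height: unit x = 67.5, z = 14 mm. Home, the carrier's nose touches it: carrier origin at unit x = 36, y = 0, z = 14 mm (1 or 2 mm of play sideways)
- hood (a joint): Hood angle, rad: 0 shut, 0.96 fully up. The hood is an amber shield over the chamber (roof top at z = 52 mm; front skirt and right wall end 19.5 mm above the table) on the rocker shaft. Pressing the bar swings it up, a spring shuts it when the bar is let go: about 3 N on the bar to begin, about 7 N fully up. From 0.8 rad the cast passes freely under the skirt
- bar_front (a point): Point on the top of the hand bar, in the middle of its width, at unit x = -185. The bar is a flat strip 22 mm wide with a black rubber pad from unit x = -202 to -42, parallel to unit x, left of the shaft and turning with the hood on a 30 mm radius; press it anywhere on the pad, also while the finger slides along. Shut: unit y = 83, z = 55 mm; fully down: y = 76, z = 29 mm. Level at 0.45 rad
- shaft (a point): Point on the axis of the hood's rocker shaft over the chamber's mouth: unit y = 54, z = 49 mm. The shaft (7 mm) runs along the unit's x between a bearing pillar at unit x = -198 (y = 48 to 60, 57 mm high) and the spring housing beside the chamber; steel arms join it to the bar at unit x = -211, -30 and 30 only
- hood_edge (a point): The lower right corner of the hood's front skirt (moves with the hood): closed at unit x = -1.5, y = -38, z = 20 mm; higher when the hood is up
- push_plate (a point): Middle of the rear face of the carrier's push plate, 40 mm above the carrier's underside (54 mm above the table); the plate reaches 27 mm to either side and 9 mm above this point
- start (a joint): Travel of the start button, m: 0 released, 0.005 fully down (4 N). Pressed counts from 0.003. It springs back
- start_top (a point): Centre of the top of the start button, a dark round cap of 24 mm diameter in a black ring on the control pod at the right of the hood; pressed straight down
- carrier: Steel model carrier, loose between the rails, 137 x 67 mm, 0.1 to 0.25 kg; slides easily. Origin on its underside below the centre of the pocket (63 x 67 mm, rim 9 mm high); nose at x = 31.5 mm. A flat 3 mm tongue runs back to the upright push plate, 54 mm wide, 49 mm high, rear face at x = -105 mm. When home the plate stays 69 mm in front of the hood
- cast: The buff dental cast to be cured, 53 x 58 mm, 26 mm high, standing in the carrier's pocket. Origin on its underside; 3 mm above the carrier's underside
- spare_cast: Bystander: blue-grey dental cast, 53 x 58 x 26 mm, on the table at the right of the unit
- lid_pot: Bystander: small pot with a black lid, 34 mm wide, 33 mm high, at the right of the unit
- tweezers: Bystander: tweezers, 126 mm long, lying at the left of the unit
- dappen: Bystander: white glass dish, 31 mm wide, 16 mm high, at the right of the unit
- spatula: Bystander: plaster spatula with red handle, 218 mm long, at the right front of the table
- pencil: Bystander: green pencil, 164 mm long, at the left edge of the table

How it is judged:
By the outcome, as a careful person would: the job done as asked, in the order asked, and still so for the second after the job is handed in, with the robot touching nothing.
It also fails if it takes over 45 s, if anything falls off the work surface, if the arm or the gripper's body presses on something with over 40 N, if the wrist force passes 120 N, or if a joint passes its speed limit or range.

## Working session

There is one attempt and no reset: what is moved stays moved. The work goes in short steps, each a Python script; the robot and the scene stay as the last script left them, time stands still between calls to the robot, and variables do not carry over. Pictures are saved under pics/ and viewed, at most 10 in all, crops included, and the job is handed in when it is done.

```bash
mkdir -p pics; python3 - <<'E'
from cell import bot, claw, kin, sense, vision
import cv2, numpy as np
s=sense(); print(s['time_s'],s['ee_pos'],s['ee_rot'],s['gripper_width'],bot.pinch_z)
for n in ['scene','top']:
    d=vision.snapshot(n); cv2.imwrite(f'pics/{n}0.png',d['pixels'][...,::-1]); np.savez(f'{n}0.npz',**d)
    print(n,d['camera_matrix'],d['R'],d['t'])
E
```

```text
0.0 [ 0.16101774 -0.60350747  0.23049353] [-7.16850546e-04  9.91512814e-01  1.30006952e-01 -1.33093468e-04] 0.08546750761718318 0.0187
scene [[563.54480133   0.         318.04631119]
 [  0.         563.54480133 243.77175034]
 [  0.           0.           1.        ]] [[-0.90593499 -0.42323107 -0.01254014]
 [-0.30680362  0.67655467 -0.66943656]
 [ 0.29181044 -0.60261865 -0.74276337]] [0.56618083 0.12143366 0.95994083]
top [[447.89748384   0.         312.68954972]
 [  0.         447.89748384 242.72285097]
 [  0.           0.           1.        ]] [[-0.06740006 -0.99771585  0.00450753]
 [-0.97659472  0.065047   -0.20501619]
 [ 0.2042547  -0.01822013 -0.9787482 ]] [0.1766273  0.53920079 0.80982009]
```

View pics/top0.png

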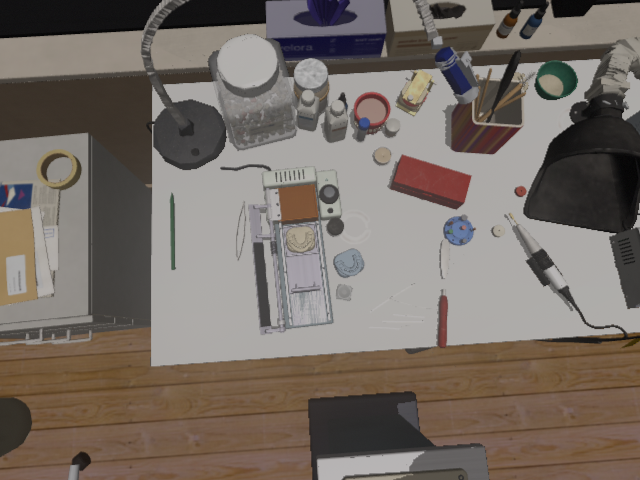

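View pics/scene0.png

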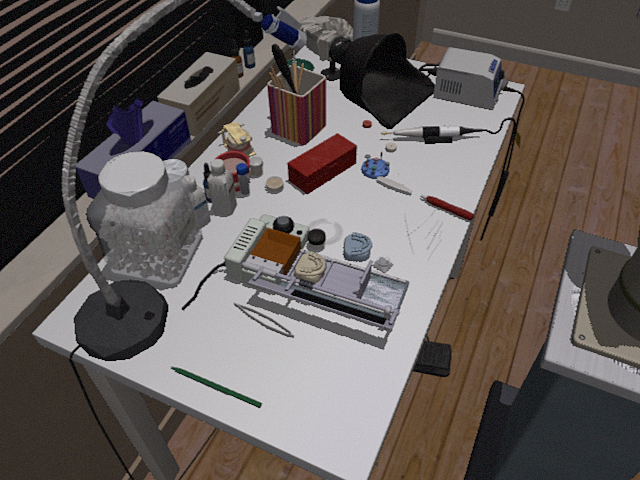

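```bash
cat > h.py <<'E'
import numpy as np, cv2
def cast(d,uv,z):
    K,R,t=d['camera_matrix'],d['R'],d['t']
    uv=np.atleast_2d(np.float64(uv)); r=np.c_[uv,np.ones(len(uv))]@np.linalg.inv(K).T@R
    c=-R.T@t; return c+r*((z-c[2])/r[:,2])[:,None]
def cloud(d):
    v,u=np.mgrid[:480,:640]; K=d['camera_matrix']
    D=d['depth'].astype(float); P=np.stack([(u-K[0,2])/K[0,0]*D,(v-K[1,2])/K[1,1]*D,D],-1)
    return (P-d['t'])@d['R']
E
python3 - <<'E'
from h import *
d=dict(np.load('top0.npz')); im=d['pixels']; C=cloud(d)
g=im.max(2); m=((g<60)*255).astype(np.uint8); m[:160]=0;m[345:]=0;m[:,:235]=0;m[:,365:]=0
n,l,st,ce=cv2.connectedComponentsWithStats(m)
for i in range(1,n):
    if st[i,4]>25: print(st[i],ce[i], 'z',np.median(C[l==i][:,2]))
i=1+np.argmax(st[1:,4]); p=np.argwhere(l==i)[:,::-1]
r=cv2.minAreaRect(p.astype(np.float32)); b=cv2.boxPoints(r); print(r); W=cast(d,b,.055); print(W)
print('table z',np.median(C[230:250,190:220,2]),'button',C[188:200:3,320:340:3,2].round(3))
cv2.imwrite('pics/crop.png',cv2.resize(im[160:340,230:370,::-1],None,fx=3.3,fy=3.3,interpolation=cv2.INTER_CUBIC))
E
```

```text
((262.1756286621094, 166.6804962158203), (14.31782341003418, 1.676232933998108), 12.094757080078125)
[[0.71429693 0.24487998 0.055     ]
 [0.71773183 0.24403466 0.055     ]
 [0.7095253  0.21633777 0.055     ]
 [0.70610143 0.21720408 0.055     ]]
table z 0.00036530412407305445 button [[0.031 0.902 0.054 0.052 0.054 0.044 0.028]
 [0.043 0.052 0.052 0.054 0.055 0.042 0.045]
 [0.042 0.047 0.056 0.054 0.055 0.043 0.043]
 [0.042 0.042 0.049 0.053 0.045 0.045 0.031]]
```

View pics/crop.png

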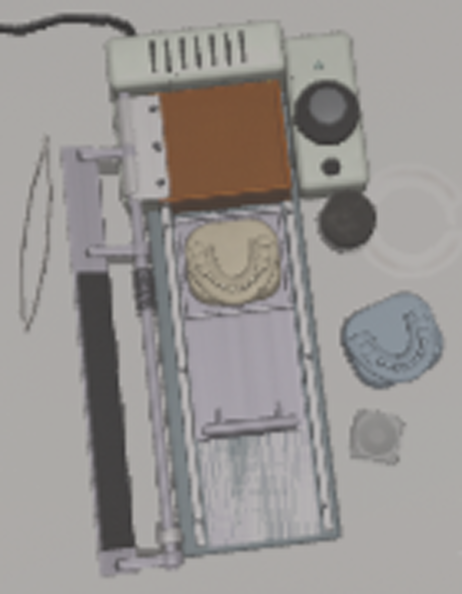

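```bash
python3 - <<'E'
from h import *
d=dict(np.load('top0.npz')); im=d['pixels']; C=cloud(d)
g=cv2.cvtColor(im,cv2.COLOR_RGB2GRAY); m=((g<85)*255).astype(np.uint8); M=np.zeros_like(m);M[235:335,245:275]=m[235:335,245:275]
n,l,st,ce=cv2.connectedComponentsWithStats(M,connectivity=4)
i=1+np.argmax(st[1:,4]); print(st[i]); p=np.argwhere(l==i)[:,::-1].astype(np.float32)
r=cv2.minAreaRect(p); b=cv2.boxPoints(r)
W=cast(d,b,.055); W=W[np.argsort(W[:,0])]; a,e=W[:2].mean(0),W[2:].mean(0)
print('len',np.linalg.norm(e-a),'wid',np.linalg.norm(W[0]-W[1]),'z',np.median(C[l==i][:,2]))
# centroid/principal axis
Q=cast(d,p,.055); c=Q[:,:2].mean(0); w,v=np.linalg.eigh(np.cov(Q[:,:2].T)); ux=v[:,1]*np.sign(v[0,1])
th=np.arctan2(ux[1],ux[0]); print('c',c,'yaw',th, 'box',(a+e)[:2]/2,np.arctan2(*(e-a)[1::-1]))
uy=np.array([-ux[1],ux[0]])
O=c+122*.001*ux-.083*uy; print('O',O)
def U(P): q=P[:,:2]-O; return np.c_[q@ux,q@uy]*1e3
crop=lambda x,y:(230+(x+.5)/3.3-.5,160+(y+.5)/3.3-.5)
hsv=cv2.cvtColor(im,cv2.COLOR_RGB2HSV)
print('button',cast(d,crop(327,103),.054),U(cast(d,crop(327,103),.054)))
print('plate top ends',U(cast(d,[crop(204,431),crop(297,423)],.063)))
print('hood roof corners',U(cast(d,[crop(164,193),crop(289,188),crop(284,81)],.052)))
print('slideway front end corners (z14..19)',U(cast(d,[crop(194,553),crop(338,537)],.016)))
print('pot',U(cast(d,crop(348,219),.033)))
np.savez('unit.npz',O=O,th=th)
E
```

```text
[254 243  17  84 786]
len 0.1588152165052283 wid 0.017990310057100736 z 0.058081384996127625
c [0.47625311 0.24212205] yaw 0.049723781609501236 box [0.47779097 0.24194643] 0.047404337030936584
O [0.60222769 0.16528844]
button [[0.65286761 0.10125531 0.054     ]] [[ 47.39466458 -66.47095447]]
plate top ends [[-140.87838161   27.80811109]
 [-142.51386117  -25.15726041]]
hood roof corners [[  3.64415448  36.58982241]
 [ -1.90062485 -37.58668944]
 [ 64.86217074 -42.54265876]]
slideway front end corners (z14..19) [[-206.68063521   42.81070037]
 [-207.37757042  -42.6472469 ]]
pot [[-20.2417173  -71.66596325]]
```

```bash
cat >> h.py <<'E'
from cell import bot, claw, kin, sense, vision
_u=np.load('unit.npz'); O,th=_u['O'],float(_u['th'])
ux=np.array([np.cos(th),np.sin(th)]);uy=np.array([-ux[1],ux[0]])
Q=[0,np.cos(th/2),np.sin(th/2),0]
def w(x,y,z): return np.r_[O+x/1e3*ux+y/1e3*uy,z/1e3]
def rep(s=''):
    q=sense(); p=q['ee_pos']; e=p[:2]-O; f=q['wrist_force']
    print(s,'t%.2f'%q['time_s'],'unit',(np.r_[e@ux,e@uy,p[2]]*1e3).round(1),'F',np.r_[f[:2]@ux,f[:2]@uy,f[2]].round(2),'w',round(q['gripper_width'],4),flush=True)
def pic(n,f):
    d=vision.snapshot(n); cv2.imwrite(f'pics/{f}.png',d['pixels'][...,::-1]); np.savez(f'{f}.npz',**d)
E
python3 - <<'E'
from h import *
claw.gripper_to(.066); rep('grip')
bot.goto(w(-172,37.7,180),Q); rep('hover')
bot.move_l(w(-172,37.7,85),feed=.12); rep()
r=bot.move_l(w(-172,37.7,38),feed=.03,f_stop=1.5); rep(f'stop {r}')
pic('scene','s1'); pic('wrist','w1')
E
python3 -c "
import cv2,numpy as np
a=cv2.imread('pics/s1.png')[190:350,200:430];b=cv2.imread('pics/w1.png')
cv2.imwrite('pics/v1.png',np.hstack([cv2.resize(a,(430,300)),cv2.resize(b,(370,300))]))"
```

```text
grip t0.43 unit [-478.8 -746.3  231.3] F [-0.29 -1.42  0.37] w 0.0659
hover t3.39 unit [-171.7   37.1  180. ] F [-0.16  0.86 -0.63] w 0.0659
 t4.33 unit [-171.5   37.9   85.6] F [-0.33  0.22  0.57] w 0.0659
stop True t5.46 unit [-172.1   37.7   47.9] F [ 0.75 -1.11  6.19] w 0.0659
```

View pics/v1.png

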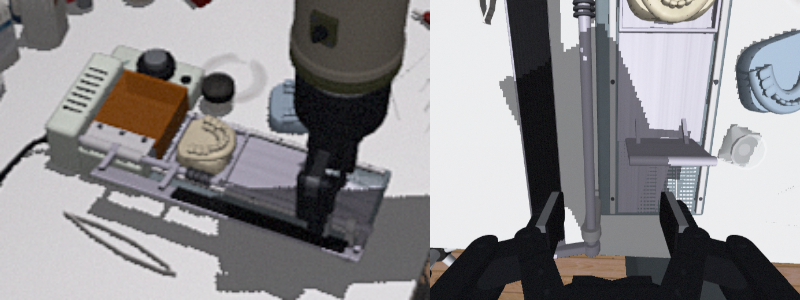

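The view shows the left fingertip on the black pad and the right one between the rails behind the plate; now I press the bar down.

```bash
python3 - <<'E'
from h import *
for z in (36,30,27,25,23,21):
    r=bot.move_l(w(-172,37.7,z),feed=.03,f_stop=9); rep(f'{z} {r}')
    if r or sense()['wrist_force'][2]>11: break
pic('scene','s2'); pic('top','t2')
E
python3 -c "
import cv2,numpy as np
a=cv2.imread('pics/s2.png')[190:350,200:430];b=cv2.imread('pics/t2.png')[150:340,220:380]
cv2.imwrite('pics/v2.png',np.hstack([cv2.resize(a,(460,320)),cv2.resize(b,(270,320))]))"
```

```text
36 False t6.11 unit [-172.    37.7   36.4] F [-2.67 -2.31  9.09] w 0.0661
30 True t6.33 unit [-171.8   36.5   32.5] F [-2.79 -2.02 12.29] w 0.0657
```

View pics/v2.png

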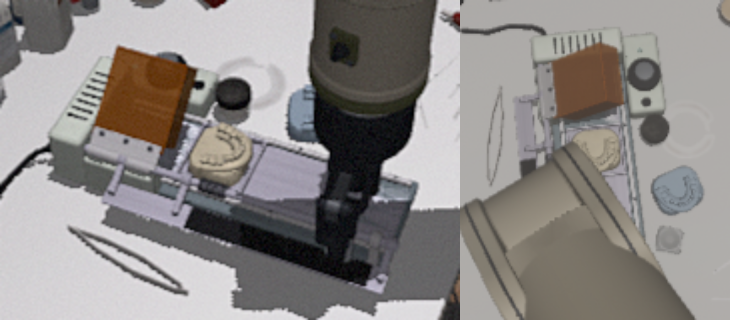

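Hood is about half up (hood roof tilted, around (145,90)); I continue in small settled steps.

```bash
python3 - <<'E'
from h import *
bot.sleep(.2); rep('settled')
for z in (30,28,26,25,24,23,22):
    r=bot.move_l(w(-172,37.7,z),feed=.02,f_stop=12); bot.sleep(.1); rep(f'{z} {r}')
    if r or sense()['wrist_force'][2]>15: break
pic('scene','s3')
d=vision.snapshot('scene'); C=cloud(d); hsv=cv2.cvtColor(d['pixels'],cv2.COLOR_RGB2HSV)
m=(hsv[...,0]>4)&(hsv[...,0]<20)&(hsv[...,1]>150)&(d['depth']>0); m[:180]=0;m[350:]=0;m[:,:200]=0;m[:,340:]=0
P=C[m]; e=P[:,:2]-O; y=e@uy*1e3; x=e@ux*1e3;z=P[:,2]*1e3
k=(x>5)&(x<60)&(z>30); print(k.sum(), 'roof angle',np.arctan(np.polyfit(y[k],z[k],1)[0]),'maxz',np.percentile(z[k],98))
E
python3 -c "
import cv2
cv2.imwrite('pics/v3.png',cv2.resize(cv2.imread('pics/s3.png')[190:350,200:430],(460,320)))"
```

```text
settled t6.63 unit [-171.8   36.9   33.1] F [-3.28 -2.93 12.16] w 0.0662
30 False t7.01 unit [-171.6   36.5   30.9] F [-5.09 -8.64 17.66] w 0.0662
1266 roof angle -0.5197426866619642 maxz 114.90358444200275
```

View pics/v3.png

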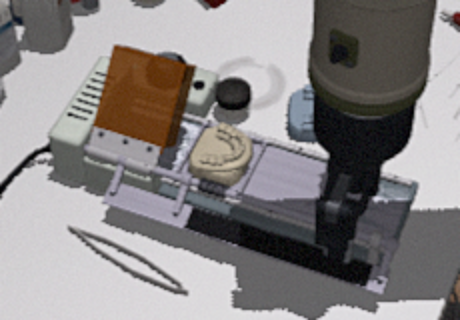

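Hood at about 0.77 rad, but the finger's inner edge now bears close to the shaft (short lever, high force). I shift outward a few mm and press on.

```bash
cat >> h.py <<'E'
def hood():
    d=vision.snapshot('scene'); C=cloud(d); hsv=cv2.cvtColor(d['pixels'],cv2.COLOR_RGB2HSV)
    m=(hsv[...,0]>4)&(hsv[...,0]<20)&(hsv[...,1]>150)&(d['depth']>0); m[:170]=0;m[350:]=0;m[:,:200]=0;m[:,340:]=0
    P=C[m]; e=P[:,:2]-O; x=e@ux*1e3; z=P[:,2]*1e3; k=(x>5)&(x<60)&(z>25)
    h=np.percentile(z[k],98); print('  hood top z',round(h,1),'angle~',round(float(np.arcsin(min(1,(h-49)/92))-.03),2),flush=True)
E
python3 - <<'E'
from h import *
bot.move_l(w(-172,44,29),feed=.03,f_stop=15); bot.sleep(.1); rep('shift'); hood()
for z in (26,24,22,20.5):
    r=bot.move_l(w(-172,44,z),feed=.03,f_stop=12); bot.sleep(.1); rep(f'{z} {r}'); hood()
    if r or sense()['wrist_force'][2]>15: break
E
```

```text
shift t7.58 unit [-170.8   44.4   29.9] F [-0.95 -0.72  8.7 ] w 0.066
  hood top z 111.7 angle~ 0.72
26 False t7.97 unit [-170.7   44.4   27. ] F [ 0.27 -0.92  9.1 ] w 0.0657
  hood top z 118.7 angle~ 0.83
24 False t8.38 unit [-170.7   44.6   25. ] F [-0.45  0.21  8.76] w 0.066
  hood top z 122.1 angle~ 0.89
22 False t8.78 unit [-170.6   44.7   23.1] F [0.73 0.59 7.91] w 0.0661
  hood top z 124.9 angle~ 0.94
20.5 False t9.18 unit [-170.5   44.9   22.2] F [-4.05 -1.25 18.33] w 0.0662
  hood top z 125.5 angle~ 0.95
```

```bash
python3 - <<'E'
from h import *
bot.move_l(w(-170.5,44,22.3),feed=.03); rep(); hood()
for x in (-140,-110,-90,-65):
    r=bot.move_l(w(x,44,22.3),feed=.05 if x<-90 else .03,f_stop=12); rep(f'{x} {r}')
    if r: break
hood(); pic('scene','s4'); pic('wrist','w4')
E
python3 -c "
import cv2,numpy as np
a=cv2.imread('pics/s4.png')[170:350,200:430];b=cv2.imread('pics/w4.png')
cv2.imwrite('pics/v4.png',np.hstack([cv2.resize(a,(400,320)),cv2.resize(b,(400,320))]))"
```

```text
t9.47 unit [-170.    45.    23.1] F [-1.29  1.57  6.61] w 0.0656
  hood top z 124.6 angle~ 0.93
-140 False t10.28 unit [-140.3   45.3   22.6] F [-2.84  3.57  5.59] w 0.0658
-110 False t11.03 unit [-110.4   45.5   22.6] F [-2.88  3.89  5.42] w 0.0662
-90 False t11.85 unit [-90.8  45.5  22.5] F [-4.52  3.16  5.72] w 0.066
-65 True t12.36 unit [-80.3  45.8  22.4] F [-4.77  0.78  8.57] w 0.0661
  hood top z 125.5 angle~ 0.95
```

View pics/v4.png

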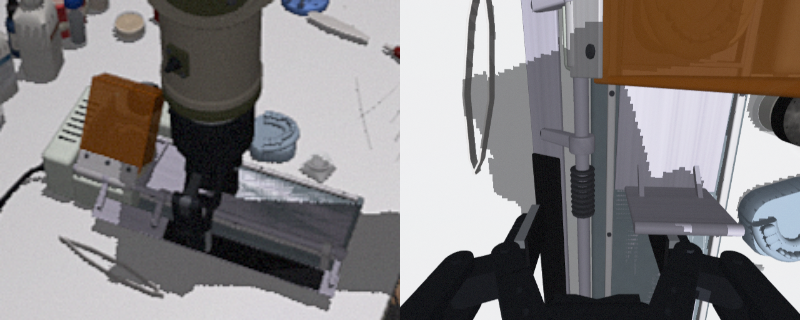

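Plate is at the predicted home, with the cast under the hood. I confirm with a second push, then back off, let the hood close, and look.

```bash
python3 - <<'E'
from h import *
r=bot.move_l(w(-72,44,22.3),feed=.02,f_stop=14); rep(f'push {r}')
bot.move_l(w(-95,44.5,22.3),feed=.05); rep('back')
bot.move_l(w(-95,46,56),feed=.05); rep('up')
bot.move_l(w(-95,46,150),feed=.15); rep('clear'); hood()
claw.gripper_to(0.0)
bot.goto(w(47.4,-66.5,130),Q); rep('over button')
pic('scene','s5'); pic('top','t5')
E
python3 -c "
import cv2,numpy as np
a=cv2.imread('pics/s5.png')[170:350,200:430];b=cv2.imread('pics/t5.png')[150:340,220:380]
cv2.imwrite('pics/v5.png',np.hstack([cv2.resize(a,(480,376)),cv2.resize(b,(316,376))]))"
```

```text
push True t12.77 unit [-80.5  46.   22.3] F [-4.39 -0.35  9.36] w 0.066
back t13.21 unit [-93.9  45.9  23.4] F [1.56 2.28 6.84] w 0.0659
up t14.03 unit [-95.4  45.7  55.5] F [-0.24  0.13  0.36] w 0.0659
clear t14.81 unit [-95.6  45.8 149. ] F [-0.16 -0.54  0.08] w 0.0658
  hood top z 53.2 angle~ 0.02
over button t16.25 unit [ 47.3 -66.3 129.7] F [-0.07  0.73  0.11] w 0.0003
```

View pics/v5.png

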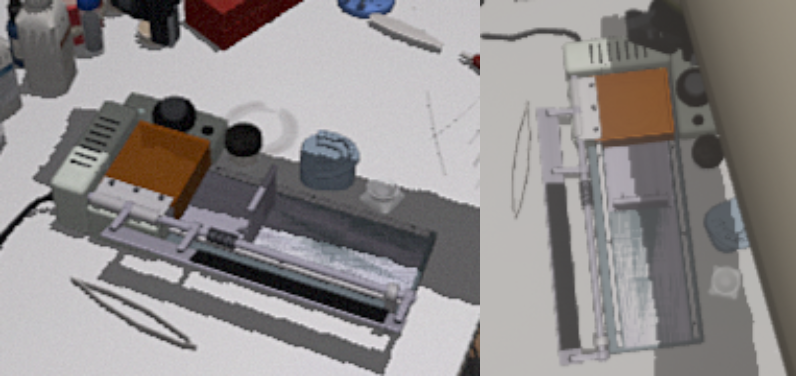

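Hood shut over the cast, carrier home, others undisturbed. Now the button.

```bash
python3 - <<'E'
from h import *
d=dict(np.load('t5.npz')); p=cast(d,[301,252.6],.063)[0,:2]-O; print('plate top x',p@ux*1e3,p@uy*1e3,'(expect -67.5)')
bot.move_l(w(47.4,-66.5,65),feed=.12); rep()
r=bot.move_l(w(47.4,-66.5,46),feed=.02,f_stop=1.5); rep(f'touch {r}'); z=sense()['ee_pos'][2]*1e3
r=bot.move_l(w(47.4,-66.5,z-8),feed=.02,f_stop=9); rep(f'press {r}')
bot.sleep(.3); rep('hold')
E
```

```text
plate top x -71.67832163198874 2.0804121178584194 (expect -67.5)
 t17.04 unit [ 47.8 -66.3  65.8] F [0.16 1.39 0.83] w 0.0001
touch True t17.74 unit [ 47.2 -66.5  50.2] F [ 0.9  -0.17  3.57] w -0.0003
press True t18.02 unit [ 47.3 -66.5  48.1] F [-2.64 -0.36  8.14] w -0.0001
hold t18.32 unit [ 47.3 -66.5  48.1] F [-3.3  -0.79  8.55] w 0.0
```

```bash
python3 - <<'E'
from h import *
r=bot.move_l(w(47.4,-66.5,42),feed=.02,f_stop=8); rep(f'press2 {r}'); bot.sleep(.2); rep()
bot.move_l(w(47.4,-66.5,75),feed=.04); rep('released')
bot.move_l(w(47.4,-66.5,150),feed=.15); bot.goto(w(-150,-250,200),Q); rep('away')
pic('scene','s6'); pic('top','t6')
d=dict(np.load('t6.npz')); a=dict(np.load('top0.npz'))
cv2.imwrite('pics/v6.png',np.hstack([cv2.resize(i['pixels'][160:340,230:350,::-1],None,fx=3.3,fy=3.3,interpolation=cv2.INTER_CUBIC) for i in(a,d)]))
E
```

```text
press2 True t18.53 unit [ 47.3 -66.5  48.1] F [-3.3  -0.06  8.74] w 0.0002
 t18.73 unit [ 47.3 -66.5  48.1] F [-3.49 -0.95  9.66] w 0.0001
released t19.57 unit [ 47.2 -66.5  74.7] F [-0.01 -0.37 -0.31] w -0.0001
away t21.29 unit [-149.1 -249.   199.8] F [0.09 1.07 0.35] w -0.0
```

View pics/v6.png

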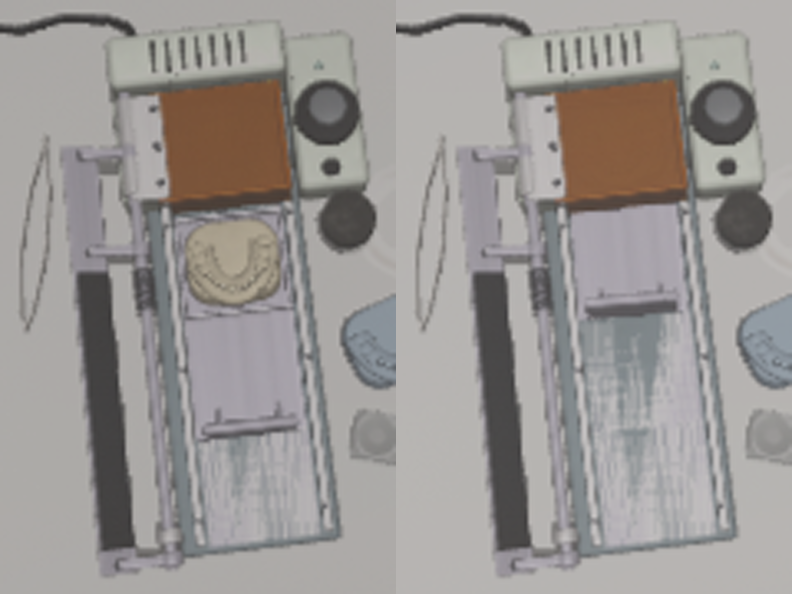

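```bash
python3 - <<'E'
from h import *
for f in ('top0','t6','scene0','s6'):
    d=dict(np.load(f+'.npz')); C=cloud(d).reshape(-1,3); e=C[:,:2]-O; x=e@ux*1e3;y=e@uy*1e3;z=C[:,2]*1e3
    k=(z>48)&(z<75)&(abs(y)<24)&(x<-20)&(x>-200); print(f,k.sum(),np.percentile(x[k],[5,25,50,75,95]).round(1),y[k].mean().round(1),z[k].max().round(0))
    k=(z>46)&(z<60)&(abs(y)<25)&(x>-10)&(x<70); print('  hood x',np.percentile(x[k],[0.5,99.5]).round(1))
crop=lambda x,y:(230+(x+.5)/3.3-.5,160+(y+.5)/3.3-.5)
d=dict(np.load('t6.npz'))
P=cast(d,[crop(190,305),crop(281,298)],.063)[:,:2]-O; print(P@ux*1e3,P@uy*1e3)
E
```

```text
top0 80 [-142.5 -141.5 -140.  -138.5 -137.4] 0.3 67.0
  hood x [-1.3 69.8]
t6 88 [-69.  -68.2 -67.3 -65.4 -64. ] -0.8 67.0
  hood x [-1.4 69.9]
scene0 89 [-144.4 -143.5 -142.5 -141.  -139.2] 0.9 64.0
  hood x [-3.5 69.5]
s6 99 [-71.3 -70.2 -69.5 -68.  -66.1] 0.7 64.0
  hood x [-3.4 69.6]
[-67.62210839 -69.63325205] [ 28.03554064 -24.65161275]
```

```bash
python3 -c "
from cell import close_job
print(close_job())"
```

```text
the job is handed in; nothing more can be done
None
```

The job is handed in: the carrier is fully home, the hood is shut over the cast, and the start button was pressed to its stop and released. The robot clock was at about 21 s, the final pictures showed nothing else moved, and the arm was clear.

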